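# Stow the last vial and hasp the sample case

### The job

Stand the amber vial that is out on the counter upright in the empty middle well of the sample case, right down on the well's floor. Then close the case's lid fully, and after that swing the slotted hasp strap down over its staple until it lies flat on the ledge. Leave the two vials already in the case in their wells, and do not push the dropper bottle or the tape roll about.

Things in the scene. Friction and masses are not known exactly. Their poses are not given: they have to be found in the camera images.
- case: grey plastic sample case, fixed to the counter. Origin: centre of its underside; x points to its rear (hinge) side, y left, z up; yaw up to 0.25 rad. Lower shell 110 (x) by 210 (y) by 30 mm high, 4 mm walls; inside a black insert, top at z = 24 mm, with three wells in a row along y at x = -12, y = -50, 0, +50 mm; the outer two hold vials. Closed, the case is 64 mm high.
- free_well (a point): centre of the floor of the empty middle well (case x = -12 mm, y = 0, z = 8 mm); the well is round, 27 mm diameter, 16 mm deep, with a 2 mm chamfer
- vial: amber vial with white cap that stands on the counter, to be stowed: body 22 mm diameter up to 36 mm high, cap 18 mm diameter from 34 to 44 mm; 44 mm tall in all, about 20 g. Origin: centre of its underside, z up along it. It may stand at the right or the left of the case, its place exchanged with the dropper bottle or the tape roll.
- vial_left: same kind of vial, already standing in the case's well at y = +50 mm; origin as for vial; stays there
- vial_right: same kind of vial, already standing in the case's well at y = -50 mm; origin as for vial; stays there
- lid (a joint): lid angle: 0 = closed, positive = open (1.57 = standing upright); starts between 1.45 and 1.62, stop at 1.7. Stiff hinge: stays wherever it is left and must be pushed all the way down; a push of about 2 to 5 N near its front edge moves it.
- lid_hinge (a point): middle of the lid's hinge line, which runs along the case's y at the rear edge of the lower shell (case x = 55 mm, z = 30 mm). The lid is a shell 110 mm deep (hinge to front edge), 210 mm wide, 34 mm high when closed.
- lid_front (a point): middle of the front edge of the lid's flat outer face: 110 mm along the lid from the hinge line and 34 mm off it on the outer side (case x = -55 mm, z = 64 mm when closed; top rear edge when the lid stands open). A fixed white dish rack, 131 mm high, stands behind the case to its right.
- strap (a joint): hasp strap angle relative to the lid: 0 = lies flat forward in the lid's plane, over the staple when the lid is closed; positive = raised, 1.5 = its stop, nearly square to the lid; starts between 0.9 and 1.35. Stiff: stays where it is left, a push of about 1 N at its end swings it.
- strap_hinge (a point): middle of the strap's hinge line, parallel to the lid's hinge, on the lid's front wall (case x = -59 mm, z = 33 mm with the lid closed). Steel strap 3 mm thick, 34 mm wide, 63 mm long from here, with a slot 20 mm wide and about 18 mm long centred 46 mm out.
- strap_tip (a point): middle of the strap's free end, 63 mm from its hinge line
- staple_top (a point): top of the staple, a steel wire loop 16 mm wide along the case's y at case x = -105 mm, y = 0; its top is 47.5 mm above the counter. It stands on a steel ledge 56 mm wide (y), top at z = 30 mm, that runs 68 mm forward (-x) of the case's front wall
- dropper_bottle: white dropper bottle with red tip, 35 mm diameter, 104 mm tall, standing on the counter; origin: centre of its underside; to be left alone
- masking_tape: roll of tape, 104 mm diameter, 25 mm high, lying on the counter; origin: centre of its underside; to be left alone
There are look-alikes about, which are no part of the job. What is shaped like the vial but green, pink or turquoise is not meant.

How it is judged:
By the outcome, as a careful person would: the job done as asked, in the order asked, and still so for the second after the job is handed in, with the robot touching nothing.
It also fails if it takes over 58 s, if anything falls off the work surface, if the arm or the gripper's body presses on something with over 40 N, if the wrist force passes 120 N, or if a joint passes its speed limit or range.

### The arm

A 6-joint arm with a two-finger parallel gripper is mounted at the origin on a cart in front of the work surface, level with it; the furniture and walls round the work are solid. World frame = base frame: x ahead of the robot, y to its left, z up, the work surface at z = 0. Lengths are in m, angles in degrees, forces in N, time in s.
With the tool pointing down it reaches from about 0.35 to 0.925 m from the base axis. Payload 6.4 kg.
Tool frame: the origin (TCP) lies at the very end of the fingers, on their centre line; the grasp point (between the pads) lies 19 mm behind it; z points along the fingers, y is the line along which they close (so a half turn about z gives the same grasp; the last joint's range is limited). The gripper opens to 85 mm and grips with 20 to 120 N. Pads are 22 mm wide; open, the fingers measure 114 mm over their backs; the gripper's body (76 mm by 85 mm) begins 54 mm behind the grasp point. The pads swing forward as they close: fully open they stand 13 mm farther back than shut.
Start: joints at [-85.892, 14.043, 89.255, -0, 76.702, -9.975], TCP at [0.158, -0.63, 0.203] pointing down, gripper open.
Joint ranges: [-179.41, 179.41], [-58.25, 129.5], [7.25, 145.43], [-54.29, 234.29], [11.92, 165.04], [-157.13, 157.13]. Speed limits (degrees/s): [147.25, 147.25, 180, 180, 180, 180].

### API

Orientations are given as a 3x3 rotation matrix whose columns are the frame's x, y, z axes.
In Python, from workcell import arm gives the robot as it stands. The module is installed in compiled form; this text tells all that it offers.
- The arm moves only by the tool move_arm, never from a script. Its argument "rows" is a list that holds one entry, the list of rows, each a list of 4 numbers: the shift along the tool's x, y, z in m, then the turn about the tool's z in rad. In form: [[[dx, dy, dz, turn], ...]]. A call has 1 to 5 rows; each row shifts and turns the commanded pose from where the row before left it, along the tool's axes as they then stand; what a row does not reach is not made up. A row lasts 1/12 s, in which the tool goes at most 41.7 mm and 7.16 degrees, less where a joint would pass 70% of its speed; a pose out of reach is approached as far as the arm can. A call with a gripper value outside its range is refused whole. "fingers" is the gripper's target within -1 to 1 (shut at 1, half-way at 0, fully open at -1), set as the call begins (left out, the last holds). The fingers move at their own pace and stop on an object; the grip force is fixed at half the most. Time passes only in rows, so rows that do not move let the fingers close. It gives the time, the measured TCP pose, the force, the opening and the grip force at its end, in the units of the state.
- arm.read_state(): the state, without advancing time (a new reading comes with each control period).
- arm.capture(name): name is "scene" or "top"; returns the picture (480x640x3 uint8, blue, green, red); there is no depth.
- arm.camera_info(name): a dict with "K" (3x3 intrinsics, pixels), "k1" (the pictures are not rectified: a ray, as slopes to the right and down, at radius r is drawn at 1 + k1 r^2 times it, then the intrinsics apply), "xyz" and "orientation" of the camera in the world. Camera axes: x right, y down, z forward; pixel columns grow to the right and rows downward; lengths in m; the calibration is good to about 2 mm. A picture is of the moment at which its call begins. camera_info takes no time and is no camera call.
- arm.close_job(): hands the job in; it is judged then, once.
Trained networks look in the newest picture that a camera, given by its name, has taken for a name from the list of things; names that differ only in an ending like _2 or _b are one class to them, and where a whole thing is asked for, a point or a joint stands for the part that bears it (a point fixed in the world has none). Each returns a list of dicts, best first, with "conf" (0 to 1); they miss things now and then, are a little off and sometimes report something else, mostly with a low value. They report only what shows in the picture. A call takes as long as a camera call. They do not tell look-alikes from the thing itself.
- arm.trace(query, camera): "pixels" (480x640 bool, what is visible of it).
- arm.landmark_of(query, camera): "position" ([x, y, z] in m, in world coordinates, good to about 4 mm: a listed point, or the origin of a listed thing).
The state is a dict: "time": time; "joints": joint angles; "qd": joint speeds; "joint_torque": joint torques, N m; "position": TCP position; "tool_rot": TCP orientation; "ft_force": force on the tool from outside, world axes, zero at the start; "ft_torque": the same for the moment, N m; "width": finger opening in m; "grip_force": force on a finger pad.
Only numpy, scipy, OpenCV 4.12 (cv2) and the standard library are available. Lean on these libraries where they do the work, as an engineer would, in place of code of your own. Each camera call takes 0.05 s, during which the arm holds its last target. There are 200 camera calls.

## Working session

There is one attempt and no reset: what is moved stays moved. The work goes in short steps, Python scripts to look and compute and a tool call to move; the robot and the scene stay as the last step left them, time stands still between calls to the robot, and variables do not carry over. Pictures are saved under pics/ and viewed, at most 10 in all, crops included, and the job is handed in when it is done.

Besides the shell and the picture viewer there is one more tool, called as name([rows], argument=value, ...), one row to a line, values as JSON. move_arm: Moves the arm, as the interface text tells. Its arguments: {"type":"object","properties":{"rows":{"type":"array"},"fingers":{"type":"number"}},"required":["rows"]}

```bash
mkdir -p pics; python3 - <<'E'
from workcell import arm
import cv2,numpy as np
for n in("scene","top"):
    cv2.imwrite(f"pics/{n}0.png",arm.capture(n))
    print(n,{k:np.round(v,3).tolist() for k,v in arm.camera_info(n).items()})
    for q in("vial","case","free_well","lid_hinge","lid_front","strap_hinge","strap_tip","staple_top","dropper_bottle","masking_tape","vial_left","vial_right"):
        print(q,[(np.round(d["position"],4).tolist(),round(d["conf"],2)) for d in arm.landmark_of(q,n)][:5])
s=arm.read_state();print(s["time"],s["position"],np.round(s["tool_rot"],3),s["ft_force"],s["width"])
E
```

```text
scene {'K': [[500.945, 0.0, 320.537], [0.0, 500.945, 236.044], [0.0, 0.0, 1.0]], 'k1': -0.13, 'xyz': [-0.098, 0.433, 0.688], 'orientation': [[-0.635, -0.494, 0.594], [-0.772, 0.4, -0.493], [0.006, -0.772, -0.635]]}
vial [([0.454, 0.2873, -0.0013], 0.78), ([0.4973, 0.1582, 0.0053], 0.74), ([0.4895, 0.2251, 0.0022], 0.7), ([0.4288, 0.234, -0.0052], 0.62)]
case [([0.5409, -0.0145, -0.0015], 0.83)]
free_well [([0.5327, -0.0127, 0.0058], 0.92)]
lid_hinge [([0.5932, -0.0114, 0.0293], 0.63)]
lid_front [([0.63, -0.0058, 0.14], 0.6)]
strap_hinge [([0.6003, -0.0088, 0.1485], 0.74)]
strap_tip [([0.6552, -0.003, 0.1703], 0.84)]
staple_top [([0.4373, -0.025, 0.0452], 0.62)]
dropper_bottle []
masking_tape []
vial_left []
vial_right [([0.5354, -0.0639, 0.0067], 0.56)]
top {'K': [[621.953, 0.0, 316.519], [0.0, 621.953, 244.045], [0.0, 0.0, 1.0]], 'k1': 0.039, 'xyz': [0.384, -0.03, 1.589], 'orientation': [[-0.008, -0.997, 0.081], [-1.0, 0.007, -0.004], [0.003, -0.081, -0.997]]}
vial [([0.4552, 0.2911, 0.0027], 0.66), ([0.4949, 0.1595, 0.0011], 0.55), ([0.4867, 0.2242, 0.0006], 0.47), ([0.4316, 0.2347, -0.0002], 0.39)]
case [([0.541, -0.0117, 0.0019], 0.68), ([0.5923, -0.0114, 0.0315], 0.17)]
free_well [([0.5261, -0.0138, 0.0069], 0.67)]
lid_hinge [([0.5914, -0.0102, 0.0317], 0.67)]
lid_front [([0.6275, -0.0046, 0.1395], 0.94)]
strap_hinge [([0.5997, -0.0084, 0.1417], 0.88)]
strap_tip [([0.6589, -0.0048, 0.1754], 0.88)]
staple_top [([0.4345, -0.0215, 0.0479], 0.86)]
dropper_bottle [([0.4783, -0.4012, 0.0011], 0.57)]
masking_tape [([0.4433, -0.2339, 0.0005], 0.8), ([0.478, -0.4015, 0.0013], 0.48)]
vial_left [([0.5215, 0.0379, 0.006], 0.51)]
vial_right [([0.5265, -0.0659, 0.0153], 0.39)]
1.3 [ 0.15815279 -0.63047189  0.20259313] [[ 0.97   0.243  0.   ]
 [ 0.243 -0.97   0.   ]
 [ 0.    -0.    -1.   ]] [-0.24279532 -0.00594633 -0.18019573] 0.08528025187067989
```

View pics/scene0.png

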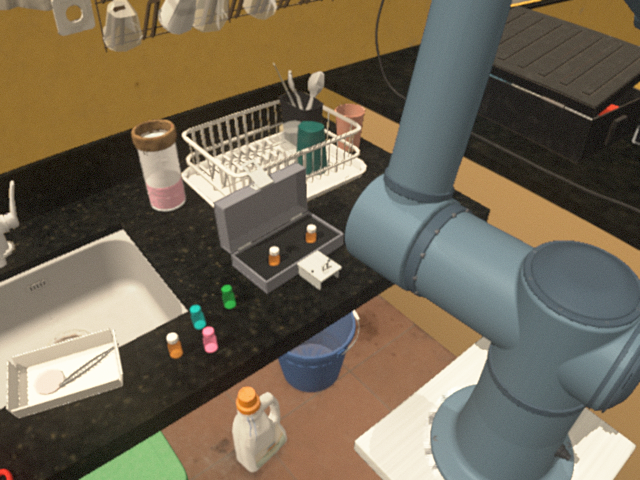

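View pics/top0.png

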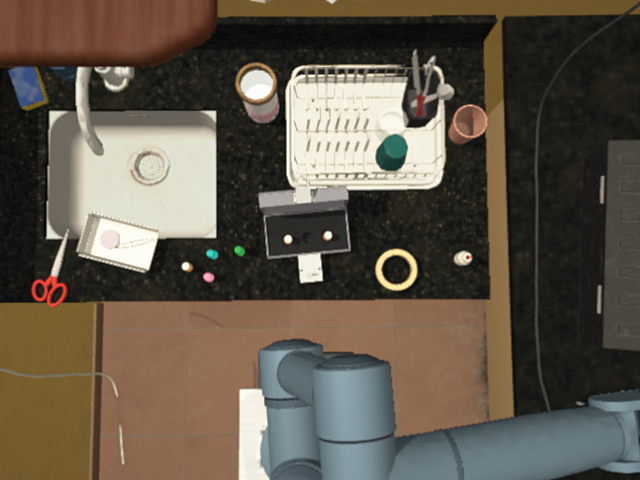

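The amber vial is the leftmost one, at about (187,266) in the top view and (175,346) in the scene view. The lookalikes are green, turquoise and pink. The tape is at (396,269) and the dropper at (463,258), both right of the case. Next I'll refine the vial and case positions from the cap pixels.

```bash
cat > h.py <<'E'
import numpy as np,cv2
from workcell import arm
def ray(c,u,v):
    i=arm.camera_info(c);K=np.array(i["K"],float)
    p=cv2.undistortPoints(np.array([[[u,v]]],float),K,np.array([i["k1"],0,0,0],float))[0,0]
    return np.array(i["xyz"]),np.array(i["orientation"])@[p[0],p[1],1]
def at_z(c,u,v,z):
    o,d=ray(c,u,v);return (o+d*(z-o[2])/d[2])[:2]
def proj(c,P):
    i=arm.camera_info(c);R=np.array(i["orientation"]).T
    r,_=cv2.Rodrigues(R)
    return cv2.projectPoints(np.array([P],float),r,-R@np.array(i["xyz"]),np.array(i["K"],float),np.array([i["k1"],0,0,0],float))[0].ravel()
def cap(im,c,P,rad=9):
    u,v=proj(c,P);y,x=np.mgrid[:480,:640]
    f=im.astype(float);sat=f.max(2)-f.min(2)
    m=(f.min(2)>125)&(sat<70)&(np.hypot(x-u,y-v)<rad)
    w=f.min(2)*m
    return (x*w).sum()/w.sum(),(y*w).sum()/w.sum(),m.sum()
E
python3 - <<'E'
from h import *
P={"vial":(.4545,.289,.039),"left":(.525,.0385,.047),"right":(.531,-.065,.047)}
for c in("scene","top"):
    im=cv2.imread(f"pics/{c}0.png")
    for n,p in P.items():
        u,v,k=cap(im,c,p);print(c,n,proj(c,p).round(1),round(u,1),round(v,1),k,at_z(c,u,v,p[2]).round(4))
E
```

```text
scene vial [173.1 339.6] 171.5 337.2 103 [0.4607 0.2889]
scene left [272.  251.2] 273.6 250.0 70 [0.5262 0.034 ]
scene right [311.7 228.8] 310.8 227.7 62 [ 0.535  -0.0658]
top vial [185.8 267.3] 185.3 265.8 51 [0.4581 0.2903]
top left [286.4 238. ] 287.6 238.6 50 [0.5236 0.0354]
top right [327.9 235.3] 327.7 234.8 48 [ 0.5323 -0.0645]
```

move_arm([
  [[0.03, -0.028, 0, 0.06], [0.03, -0.028, 0, 0.06], [0.03, -0.028, 0, 0.05], [0.03, -0.028, 0, 0], [0.03, -0.028, 0, 0]],
], fingers=0)

```text
time: 1.72
position: [0.2874, -0.4695, 0.2027]
tool_rot: [[0.997, 0.075, 0.0], [0.075, -0.997, -0.0], [0.0, 0.0, -1.0]]
ft_force: [1.1, -0.1, -0.0]
width: 0.0423
grip_force: 0.0
```

move_arm([
  [[0.0115, -0.0372, 0, 0], [0.0115, -0.0372, 0, 0], [0.0115, -0.0372, 0, 0], [0.0115, -0.0372, 0, 0], [0.0115, -0.0372, 0, 0]],
])

```text
time: 2.13
position: [0.3299, -0.2794, 0.2026]
tool_rot: [[0.997, 0.075, 0.0], [0.075, -0.997, -0.0], [0.0, 0.0, -1.0]]
ft_force: [1.7, 0.4, 0.1]
width: 0.0424
grip_force: 0.0
```

move_arm([
  [[0.0115, -0.0372, 0, 0], [0.0115, -0.0372, 0, 0], [0.0115, -0.0372, 0, 0], [0.0115, -0.0372, 0, 0], [0.0115, -0.0372, 0, 0]],
])

```text
time: 2.55
position: [0.3732, -0.0897, 0.203]
tool_rot: [[0.997, 0.075, 0.001], [0.075, -0.997, -0.001], [0.001, 0.001, -1.0]]
ft_force: [-0.2, -0.6, -0.8]
width: 0.0426
grip_force: 0.0
```

move_arm([
  [[0.0115, -0.0372, 0, 0], [0.0115, -0.0372, 0, 0], [0.0115, -0.0372, 0, 0], [0.0115, -0.0372, 0, 0], [0.0115, -0.0372, 0, 0]],
])

```text
time: 2.97
position: [0.4165, 0.1005, 0.203]
tool_rot: [[0.997, 0.076, 0.001], [0.076, -0.997, -0.0], [0.001, 0.0, -1.0]]
ft_force: [1.6, 0.0, 0.1]
width: 0.043
grip_force: 0.0
```

move_arm([
  [[0.0115, -0.0372, 0, 0], [0.0115, -0.0372, 0, 0], [0.0115, -0.0372, 0, 0], [0.0115, -0.0372, 0, 0], [0, 0, 0, 0]],
])

```text
time: 3.38
position: [0.4512, 0.2553, 0.2026]
tool_rot: [[0.997, 0.081, 0.0], [0.081, -0.997, 0.002], [0.0, -0.002, -1.0]]
ft_force: [-0.3, 0.2, 0.8]
width: 0.0427
grip_force: 0.0
```

move_arm([
  [[0.0105, -0.0335, 0, 0], [0, 0, 0.035, 0], [0, 0, 0.035, 0], [0, 0, 0.035, 0], [0, 0, 0.0, 0]],
])

```text
time: 3.8
position: [0.4535, 0.2823, 0.0904]
tool_rot: [[0.997, 0.076, -0.013], [0.076, -0.997, -0.005], [-0.013, 0.004, -1.0]]
ft_force: [-1.3, -0.4, -1.9]
width: 0.0424
grip_force: 0.0
```

```bash
python3 - <<'E'
from h import *
im=arm.capture("scene");cv2.imwrite("pics/s1.png",cv2.resize(im[230:430,60:330],None,fx=2.8,fy=2.8))
s=arm.read_state();print(s["time"],s["position"])
p=(.459,.2897,.039);print(cap(im,"scene",p),proj("scene",s["position"]))
E
```

```text
3.85 [0.45579144 0.28308469 0.09409466]
(np.float64(171.44880546075086), np.float64(337.2175318843183), np.int64(106)) [169.47473302 315.12515908]
```

View pics/s1.png

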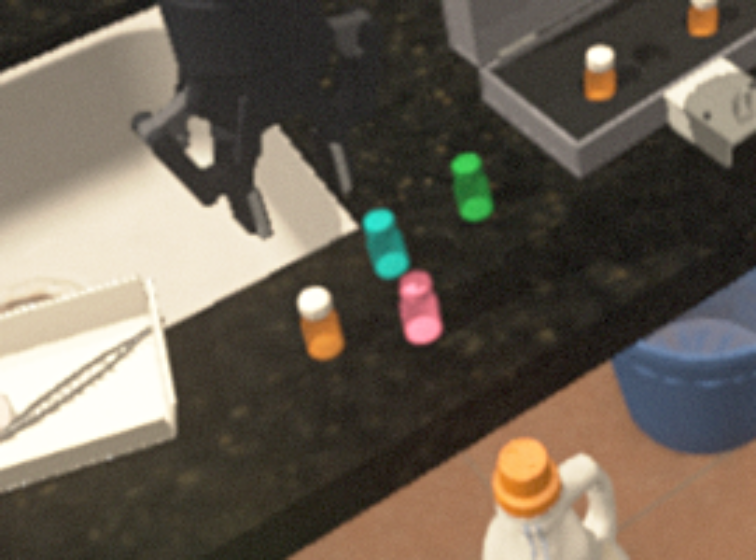

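Fingers straddle in y above and beside the amber vial, with all neighbours clear (vial at crop (320,325)). I'll settle, then correct.

move_arm([
  [[0, 0, 0, 0], [0, 0, 0, 0]],
])

```text
time: 4.02
position: [0.4609, 0.2849, 0.1006]
tool_rot: [[0.997, 0.075, 0.005], [0.075, -0.997, 0.002], [0.005, -0.001, -1.0]]
ft_force: [0.1, 0.3, 0.4]
width: 0.0426
grip_force: 0.0
```

move_arm([
  [[-0.0028, -0.0042, 0, 0], [0, 0, 0.01, 0], [0, 0, 0.01, 0], [0, 0, 0, 0], [0, 0, 0, 0]],
])

```text
time: 4.43
position: [0.4549, 0.2882, 0.0765]
tool_rot: [[0.997, 0.076, -0.002], [0.076, -0.997, -0.001], [-0.002, 0.001, -1.0]]
ft_force: [-0.0, -0.0, -0.4]
width: 0.043
grip_force: 0.0
```

move_arm([
  [[0.002, -0.001, 0.01, 0], [0, 0, 0.012, 0], [0, 0, 0.008, 0], [0, 0, 0, 0], [0, 0, 0, 0]],
])

```text
time: 4.85
position: [0.4569, 0.2893, 0.0464]
tool_rot: [[0.997, 0.076, -0.002], [0.076, -0.997, -0.001], [-0.002, 0.001, -1.0]]
ft_force: [0.0, -0.4, 1.4]
width: 0.0425
grip_force: 0.0
```

move_arm([
  [[0, 0, 0, 0], [0, 0, 0, 0]],
])

```text
time: 5.02
position: [0.4581, 0.2897, 0.048]
tool_rot: [[0.997, 0.076, 0.001], [0.076, -0.997, 0.0], [0.001, -0.0, -1.0]]
ft_force: [0.1, -0.8, 0.5]
width: 0.0428
grip_force: 0.0
```

move_arm([
  [[0, 0, 0.012, 0], [0, 0, 0.012, 0], [0, 0, 0.007, 0], [0, 0, 0, 0], [0, 0, 0, 0]],
])

```text
time: 5.43
position: [0.4569, 0.2893, 0.0155]
tool_rot: [[0.997, 0.076, -0.002], [0.076, -0.997, -0.001], [-0.002, 0.001, -1.0]]
ft_force: [-0.3, -0.1, 0.2]
width: 0.0426
grip_force: 0.0
```

move_arm([
  [[0, 0, 0, 0], [0, 0, 0, 0], [0, 0, 0, 0], [0, 0, 0, 0], [0, 0, 0, 0]],
], fingers=1)

```text
time: 5.85
position: [0.4579, 0.2897, 0.0169]
tool_rot: [[0.997, 0.076, 0.001], [0.076, -0.997, 0.0], [0.001, -0.0, -1.0]]
ft_force: [0.8, 0.2, -0.8]
width: 0.0001
grip_force: 0.0
```

```bash
python3 - <<'E'
from h import *
im=arm.capture("scene");cv2.imwrite("pics/s2.png",cv2.resize(im[260:400,100:290],None,fx=4,fy=4))
t=arm.capture("top");
print([(np.round(d["position"],4).tolist(),round(d["conf"],2)) for c in("scene","top") for d in arm.landmark_of("vial",c)])
E
```

```text
[([0.4896, 0.2259, -0.0017], 0.76), ([0.43, 0.2364, -0.0031], 0.76), ([0.4957, 0.1574, 0.0042], 0.69), ([0.454, 0.2854, -0.0032], 0.63), ([0.4296, 0.2356, 0.0037], 0.62), ([0.4934, 0.1562, -0.0008], 0.61), ([0.4898, 0.2248, -0.001], 0.58), ([0.5378, -0.0148, 0.0007], 0.46)]
```

View pics/s2.png

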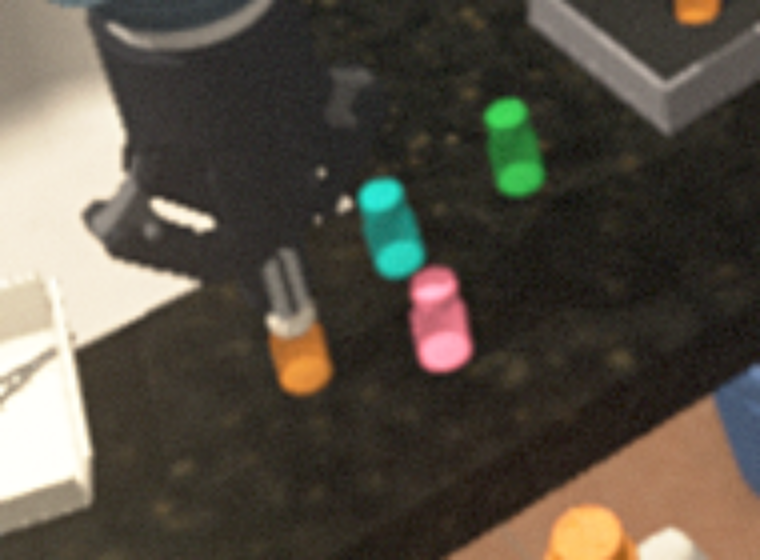

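```bash
python3 - <<'E'
from h import *
s=arm.read_state();print(s["position"],s["width"],s["joints"],s["ft_force"])
for p in (s["position"],[.458,.29,.044],[.458,.29,0],[.4545,.288,0],[.4545,.288,.044]):
  q=proj("scene",p);print(p,q,(q-[100,260])*4)
for q in([172.5,338],[175.7,355.5]): print(at_z("scene",*q,.017),at_z("scene",*q,.0),at_z("scene",*q,.044))
E
```

```text
[0.45772259 0.28962698 0.0166594 ] 0.00011368664573841327 [ 2.03264612e+01  1.41126334e+01  1.10966695e+02 -1.73993602e-03
  5.49142186e+01  1.05982420e+02] [ 0.07921845  0.54584719 -0.02322314]
[0.45772259 0.28962698 0.0166594 ] [174.42530301 346.98654495] [297.70121204 347.94617982]
[0.458, 0.29, 0.044] [171.00846835 336.615109  ] [284.03387339 306.460436  ]
[0.458, 0.29, 0] [176.01090697 353.0887289 ] [304.04362789 372.35491558]
[0.4545, 0.288, 0] [178.00403714 353.81422961] [312.01614856 375.25691843]
[0.4545, 0.288, 0.044] [173.06160576 337.3427744 ] [292.24642303 309.3710976 ]
[0.47695662 0.28333591] [0.49151971 0.27953062] [0.45382702 0.28937961]
[0.44010638 0.29629172] [0.45373532 0.29281486] [0.41846042 0.3018138 ]
```

```bash
python3 - <<'E'
from h import *
im=arm.capture("scene")
a=cv2.imread("pics/scene0.png")
f=lambda i:cv2.convertScaleAbs(cv2.resize(i[310:365,150:200],None,fx=8,fy=8,interpolation=cv2.INTER_CUBIC),alpha=1.4,beta=25)
cv2.imwrite("pics/s3.png",np.hstack([f(a),f(im)]))
t=arm.capture("top");cv2.imwrite("pics/t3.png",cv2.convertScaleAbs(cv2.resize(t[180:340,100:290],None,fx=4,fy=3.7),alpha=1.4,beta=25))
E
```

```text
(no output)
```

View pics/s3.png

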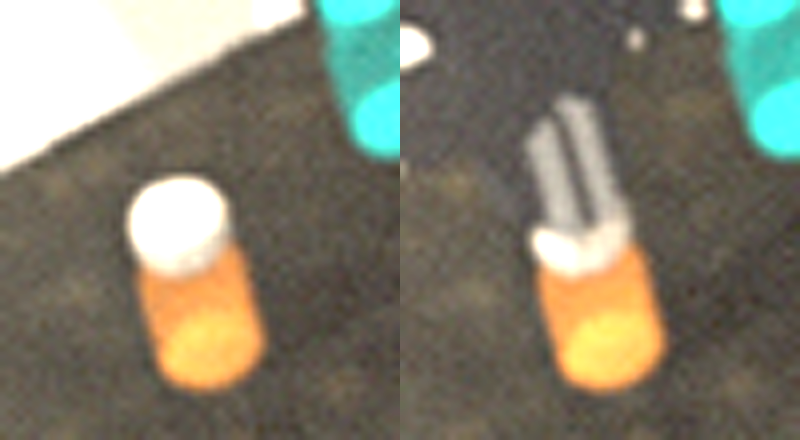

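The right half shows the closed fingers ending on top of the cap at (580,225), and the vial hasn't moved. So the fingertips really sit about 28 mm higher than the TCP reading. I'll reopen, go lower in small steps with force checks, and look again.

move_arm([
  [[0, 0, 0, 0], [0, 0, 0, 0], [0, 0, 0, 0], [0, 0, 0, 0]],
], fingers=0)

```text
time: 6.48
position: [0.4577, 0.2896, 0.0166]
tool_rot: [[0.997, 0.076, -0.0], [0.076, -0.997, -0.0], [-0.0, 0.0, -1.0]]
ft_force: [0.3, -0.4, 0.3]
width: 0.0423
grip_force: 0.0
```

move_arm([
  [[0, 0, 0.004, 0], [0, 0, 0.004, 0], [0, 0, 0.004, 0], [0, 0, 0, 0], [0, 0, 0, 0]],
])

```text
time: 6.9
position: [0.4572, 0.2894, 0.004]
tool_rot: [[0.997, 0.076, -0.001], [0.076, -0.997, -0.0], [-0.001, 0.0, -1.0]]
ft_force: [0.0, -0.1, -0.0]
width: 0.0425
grip_force: 0.0
```

```bash
python3 - <<'E'
from h import *
im=arm.capture("scene");t=arm.capture("top")
s=arm.read_state();print(s["time"],s["position"],s["ft_force"],s["width"])
f=lambda i:cv2.convertScaleAbs(i,alpha=1.4,beta=25)
cv2.imwrite("pics/s4.png",np.hstack([f(cv2.resize(im[300:370,140:210],(400,400),interpolation=cv2.INTER_CUBIC)),f(cv2.resize(t[225:295,150:220],(400,400),interpolation=cv2.INTER_CUBIC))]))
E
```

```text
7.0 [0.45769976 0.28959534 0.00452997] [-0.04214514  0.33031425  0.08821036] 0.042433934233565486
```

View pics/s4.png

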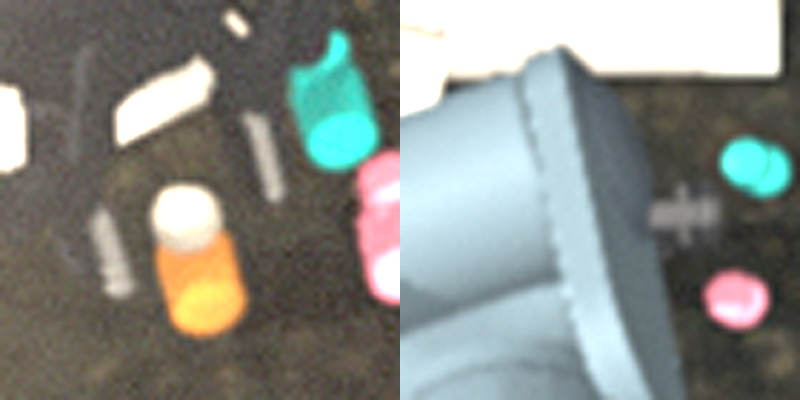

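Fingertips now straddle the body: tips at (120,295) and (275,200), vial at (200,260) between them. Closing.

move_arm([
  [[0, 0, 0, 0], [0, 0, 0, 0], [0, 0, 0, 0], [0, 0, 0, 0], [0, 0, 0, 0]],
], fingers=1)

```text
time: 7.42
position: [0.4581, 0.2898, 0.005]
tool_rot: [[0.997, 0.076, 0.001], [0.076, -0.997, 0.0], [0.001, -0.0, -1.0]]
ft_force: [-0.6, -0.2, 1.1]
width: 0.015
grip_force: 58.6
```

move_arm([
  [[0, 0, -0.01, 0], [0, 0, -0.02, 0], [0, 0, -0.03, 0], [0, 0, 0, 0], [0, 0, 0, 0]],
])

```text
time: 7.83
position: [0.4593, 0.2903, 0.0671]
tool_rot: [[0.997, 0.076, 0.004], [0.076, -0.997, 0.002], [0.005, -0.001, -1.0]]
ft_force: [0.5, 0.3, -0.7]
width: 0.0148
grip_force: 58.7
```

```bash
python3 - <<'E'
from h import *
im=arm.capture("scene")
s=arm.read_state();print(s["time"],s["position"],s["ft_force"],s["width"],s["grip_force"])
cv2.imwrite("pics/s5.png",cv2.convertScaleAbs(cv2.resize(im[280:370,120:210],(600,600),interpolation=cv2.INTER_CUBIC),alpha=1.4,beta=25))
E
```

```text
7.8833 [0.45799125 0.28973135 0.06539673] [ 0.33414006 -0.32808672 -0.94292024] 0.015174576249761693 58.69741439370955
```

View pics/s5.png

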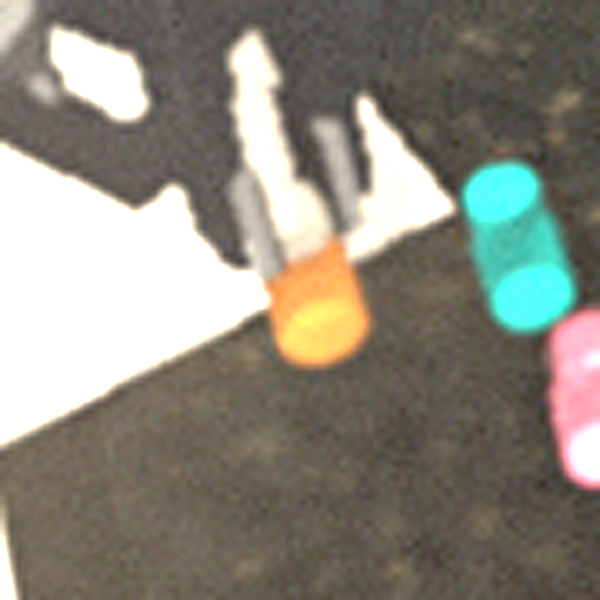

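Vial is held upright between the pads at (310,270). Carrying it over the well.

move_arm([
  [[0, 0, -0.02, 0], [0.0046, 0.03, -0.015, 0], [0.0047, 0.031, 0, 0], [0.0047, 0.031, 0, 0], [0.0047, 0.031, 0, 0]],
])

```text
time: 8.3
position: [0.4848, 0.1672, 0.0986]
tool_rot: [[0.997, 0.077, -0.002], [0.077, -0.997, -0.0], [-0.002, 0.0, -1.0]]
ft_force: [0.5, 0.5, -0.2]
width: 0.0149
grip_force: 58.7
```

move_arm([
  [[0.0047, 0.031, 0, 0], [0.0047, 0.031, 0, 0], [0.0047, 0.031, 0, 0], [0.0047, 0.031, 0, 0], [0.0047, 0.031, 0, 0]],
])

```text
time: 8.72
position: [0.5197, 0.0143, 0.0982]
tool_rot: [[0.997, 0.076, -0.003], [0.076, -0.997, 0.001], [-0.003, -0.001, -1.0]]
ft_force: [0.5, 0.1, -0.9]
width: 0.0147
grip_force: 58.7
```

move_arm([
  [[0.0046, 0.03, 0, 0], [0, 0, 0, 0], [0, 0, 0, 0], [0, 0, 0, 0], [0, 0, 0, 0]],
])

```text
time: 9.13
position: [0.5268, -0.0129, 0.0988]
tool_rot: [[0.997, 0.077, -0.002], [0.077, -0.997, 0.001], [-0.002, -0.001, -1.0]]
ft_force: [-0.4, 0.2, -0.0]
width: 0.0149
grip_force: 58.8
```

move_arm([
  [[0.001, 0.002, 0.02, 0], [0, 0, 0.02, 0], [0, 0, 0.017, 0], [0, 0, 0, 0], [0, 0, 0, 0]],
])

```text
time: 9.55
position: [0.5277, -0.0147, 0.0418]
tool_rot: [[0.997, 0.077, -0.003], [0.077, -0.997, 0.001], [-0.002, -0.001, -1.0]]
ft_force: [0.4, 0.5, -0.1]
width: 0.0149
grip_force: 58.8
```

```bash
python3 - <<'E'
from h import *
im=arm.capture("scene")
s=arm.read_state();print(s["time"],s["position"],s["ft_force"],s["width"])
hsv=cv2.cvtColor(im,cv2.COLOR_BGR2HSV)
m=cv2.inRange(hsv,(5,130,90),(22,255,255));m[:200]=0;m[290:]=0;m[:,:250]=0;m[:,345:]=0
n,l,st,c=cv2.connectedComponentsWithStats(m)
for i in range(1,n):
    if st[i,4]>15:print(st[i],c[i])
b=s["position"]
print(proj("scene",[b[0],b[1],b[2]-.005]),proj("scene",[.5279,-.0149,.024]))
cv2.imwrite("pics/s6.png",cv2.convertScaleAbs(cv2.resize(im[190:290,240:350],(770,700),interpolation=cv2.INTER_CUBIC)[:600],alpha=1.4,beta=25))
E
```

```text
9.6 [ 0.52887117 -0.01512698  0.04298286] [0.67153887 0.05398072 0.30638604] 0.015010078712122883
[287 232  12  16 152] [293.17105263 239.96052632]
[305 232  12  12 118] [310.40677966 237.37288136]
[268 255  12  11 119] [273.54621849 260.05882353]
[293.01952259 242.56972677] [293.41810421 248.12877843]
```

View pics/s6.png

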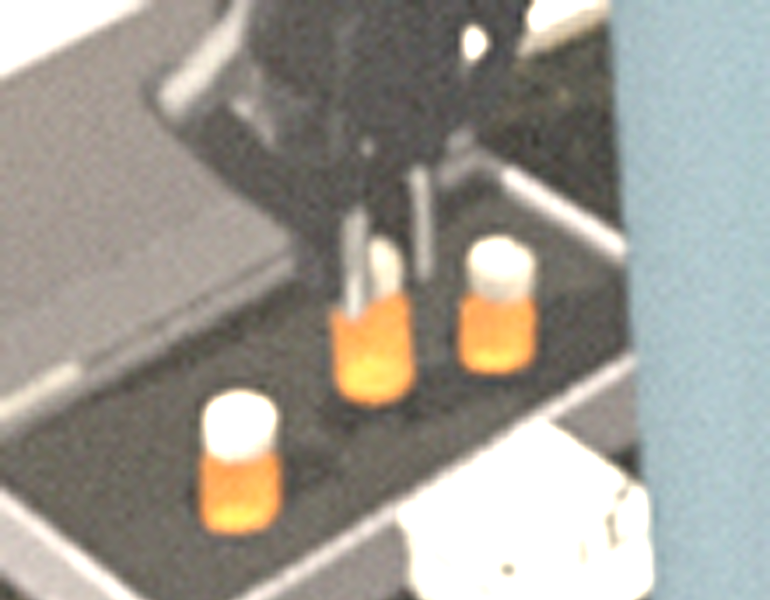

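The vial at (372,340) hangs just above the well, in line with the neighbours at (240,460) and (497,305). Lowering in stages.

move_arm([
  [[0, 0, 0.006, 0], [0, 0, 0.006, 0], [0, 0, 0.004, 0], [0, 0, 0, 0], [0, 0, 0, 0]],
])

```text
time: 10.02
position: [0.5287, -0.0159, 0.0264]
tool_rot: [[0.997, 0.076, -0.0], [0.076, -0.997, 0.0], [-0.0, -0.0, -1.0]]
ft_force: [-0.3, 0.3, 0.5]
width: 0.0151
grip_force: 58.8
```

move_arm([
  [[0, 0, 0.003, 0], [0, 0, 0.003, 0], [0, 0, 0, 0], [0, 0, 0, 0]],
])

```text
time: 10.35
position: [0.5286, -0.0159, 0.0203]
tool_rot: [[0.997, 0.076, -0.0], [0.076, -0.997, 0.0], [-0.0, -0.0, -1.0]]
ft_force: [0.4, 0.4, 0.4]
width: 0.0149
grip_force: 58.8
```

move_arm([
  [[0, 0, 0.002, 0], [0, 0, 0.002, 0], [0, 0, 0.001, 0], [0, 0, 0, 0], [0, 0, 0, 0]],
])

```text
time: 10.77
position: [0.5287, -0.0159, 0.0155]
tool_rot: [[0.997, 0.076, -0.0], [0.076, -0.997, 0.0], [-0.0, -0.0, -1.0]]
ft_force: [-0.4, 0.9, 0.3]
width: 0.015
grip_force: 58.8
```

move_arm([
  [[0, 0, 0.001, 0], [0, 0, 0.001, 0], [0, 0, 0, 0], [0, 0, 0, 0]],
])

```text
time: 11.1
position: [0.5288, -0.0159, 0.0135]
tool_rot: [[0.997, 0.076, -0.0], [0.076, -0.997, 0.0], [-0.0, -0.0, -1.0]]
ft_force: [-0.6, 0.2, -0.4]
width: 0.0148
grip_force: 58.8
```

move_arm([
  [[0, 0, 0.001, 0], [0, 0, 0, 0], [0, 0, 0, 0]],
])

```text
time: 11.35
position: [0.5293, -0.016, 0.013]
tool_rot: [[0.997, 0.076, 0.001], [0.076, -0.997, -0.0], [0.001, 0.0, -1.0]]
ft_force: [-1.6, 0.4, 2.7]
width: 0.0153
grip_force: 59.0
```

move_arm([
  [[0, 0, 0, 0], [0, 0, 0, 0], [0, 0, 0, 0]],
], fingers=0.2)

```text
time: 11.6
position: [0.5286, -0.0158, 0.0124]
tool_rot: [[0.997, 0.076, -0.0], [0.076, -0.997, 0.0], [-0.0, -0.0, -1.0]]
ft_force: [-0.0, -1.1, -0.5]
width: 0.0344
grip_force: 0.0
```

move_arm([
  [[0, 0, -0.01, 0], [0, 0, -0.02, 0], [0, 0, -0.03, 0], [0, 0, -0.035, 0], [0, 0, -0.035, 0]],
])

```text
time: 12.02
position: [0.5281, -0.0157, 0.1441]
tool_rot: [[0.997, 0.076, -0.001], [0.076, -0.997, 0.0], [-0.001, -0.0, -1.0]]
ft_force: [0.6, -0.6, 0.0]
width: 0.0343
grip_force: 0.0
```

move_arm([
  [[0, 0, -0.03, 0], [0, 0, 0, 0], [0, 0, 0, 0]],
], fingers=1)

```text
time: 12.27
position: [0.5303, -0.0162, 0.1756]
tool_rot: [[0.997, 0.076, 0.005], [0.076, -0.997, -0.001], [0.005, 0.002, -1.0]]
ft_force: [-0.9, -0.6, -0.2]
width: 0.0002
grip_force: 0.0
```

```bash
python3 - <<'E'
from h import *
im=arm.capture("scene");arm.capture("top")
s=arm.read_state();print(s["time"],s["position"],s["ft_force"],s["width"])
hsv=cv2.cvtColor(im,cv2.COLOR_BGR2HSV)
m=cv2.inRange(hsv,(5,130,90),(22,255,255));m[:200]=0;m[290:]=0;m[:,:250]=0;m[:,345:]=0
n,l,st,c=cv2.connectedComponentsWithStats(m)
for i in range(1,n):
    if st[i,4]>15:print(st[i],c[i])
cv2.imwrite("pics/s7.png",im)
for cam in("scene","top"):
  for q in("vial","lid_hinge","lid_front","strap_hinge","strap_tip","staple_top"):
    print(cam,q,[(np.round(d["position"],4).tolist(),round(d["conf"],2)) for d in arm.landmark_of(q,cam)][:6])
E
```

```text
12.3667 [ 0.52808708 -0.01568971  0.17187193] [-0.95096739 -0.38399043  0.12786761] 8.681248456995347e-05
[305 232  12  11 109] [310.48623853 237.44954128]
[288 243  12  12 120] [293.3        248.05833333]
[268 255  12  11 118] [273.60169492 260.12711864]
scene vial [([0.431, 0.234, -0.0014], 0.72), ([0.4971, 0.159, 0.0047], 0.65), ([0.4843, 0.2252, 0.0033], 0.59), ([0.5264, -0.0198, 0.0037], 0.43)]
scene lid_hinge [([0.5948, -0.0076, 0.0313], 0.98)]
scene lid_front [([0.6297, -0.0023, 0.1384], 0.55)]
scene strap_hinge [([0.6037, -0.0108, 0.1484], 0.64)]
scene strap_tip [([0.6543, -0.0032, 0.1716], 0.76)]
scene staple_top [([0.4359, -0.0232, 0.0467], 0.78)]
top vial [([0.4912, 0.2246, 0.0018], 0.47), ([0.4949, 0.1567, 0.0023], 0.45), ([0.4338, 0.2391, 0.0031], 0.41)]
top lid_hinge [([0.6571, -0.0031, 0.1738], 0.29)]
top lid_front [([0.6297, -0.0041, 0.1398], 0.93)]
top strap_hinge [([0.6006, -0.0094, 0.1411], 0.62)]
top strap_tip [([0.6574, -0.0057, 0.1732], 0.57)]
top staple_top []
```

```bash
python3 - <<'E'
from h import *
O=np.array([.5413,-.0138]);R=np.array([[.9968,-.0799],[.0799,.9968]])
c=lambda w:((w-O)@R*1000).round(0)
for u,v in((290,188),(290,180),(300,188),(287,150)):
    print("top",u,v,[c(at_z("top",u,v,z)) for z in(.02,.131)])
for x,y in((112,80),(112,60),(100,80)):
    w=O+R@np.array([x,y])/1000; print(x,y,w.round(4),[proj("top",[*w,z]).round(0) for z in(.1,.131)])
im=cv2.imread("pics/top0.png");cv2.imwrite("pics/r.png",cv2.resize(im[170:220,250:360],(792,360),interpolation=cv2.INTER_CUBIC))
E
```

```text
top 290 188 [array([117.,  34.]), array([98., 32.])]
top 290 180 [array([138.,  33.]), array([117.,  30.])]
top 300 188 [array([115.,   9.]), array([96.,  8.])]
top 287 150 [array([216.,  34.]), array([189.,  31.])]
112 80 [0.6465 0.0749] [array([270., 186.]), array([269., 184.])]
112 60 [0.6481 0.055 ] [array([278., 185.]), array([278., 183.])]
100 80 [0.6346 0.0739] [array([271., 191.]), array([270., 189.])]
```

View pics/r.png

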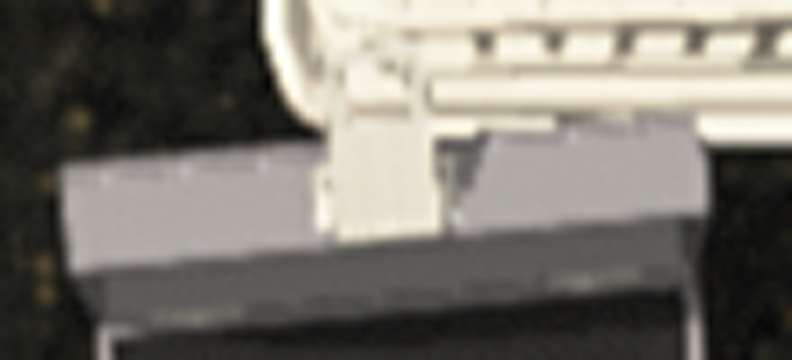

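The rack's left edge is at crop x≈265 (case y ≈ +35 mm), and the lid's left end is free behind. I'll push the lid from behind at case y ≈ +80 mm.

move_arm([
  [[0, -0.03, -0.01, 0], [0, -0.03, 0, 0], [0.005, -0.021, 0, 0], [0.03, 0, 0, 0], [0.03, 0, 0, 0]],
])

```text
time: 13.38
position: [0.5875, 0.0714, 0.1827]
tool_rot: [[0.997, 0.078, 0.0], [0.078, -0.997, 0.0], [0.0, -0.0, -1.0]]
ft_force: [0.4, -0.8, -0.0]
width: 0.0004
grip_force: 0.0
```

move_arm([
  [[0.03, 0, 0, 0], [0.03, 0, 0, 0], [0, 0, 0, 0], [0, 0, 0, 0], [0, 0, 0, 0]],
])

```text
time: 13.8
position: [0.6467, 0.0744, 0.1822]
tool_rot: [[0.997, 0.076, -0.001], [0.076, -0.997, 0.0], [-0.001, -0.0, -1.0]]
ft_force: [-0.6, -0.5, -0.6]
width: 0.0001
grip_force: 0.0
```

move_arm([
  [[0, 0, 0.03, 0], [0, 0, 0.03, 0], [0, 0, 0.025, 0], [0, 0, 0, 0], [0, 0, 0, 0]],
])

```text
time: 14.22
position: [0.6456, 0.0744, 0.0968]
tool_rot: [[0.997, 0.076, -0.003], [0.076, -0.997, 0.0], [-0.003, -0.0, -1.0]]
ft_force: [1.0, -0.4, 0.4]
width: -0.0002
grip_force: 0.0
```

move_arm([
  [[-0.008, 0, 0, 0], [-0.008, 0, 0, 0], [-0.008, 0, 0, 0], [0, 0, 0, 0]],
])

```text
time: 14.55
position: [0.6239, 0.0724, 0.1003]
tool_rot: [[0.997, 0.076, 0.004], [0.076, -0.997, -0.0], [0.004, 0.001, -1.0]]
ft_force: [1.3, 0.1, 1.7]
width: 0.0
grip_force: 0.9
```

move_arm([
  [[-0.008, 0, 0, 0], [-0.008, 0, 0, 0], [-0.008, 0, 0, 0], [-0.007, 0, 0, 0], [0, 0, 0, 0]],
])

```text
time: 14.97
position: [0.5904, 0.0702, 0.0971]
tool_rot: [[0.997, 0.076, -0.003], [0.076, -0.997, 0.0], [-0.003, -0.0, -1.0]]
ft_force: [0.4, 0.1, 0.3]
width: -0.0002
grip_force: 0.3
```

```bash
python3 - <<'E'
from h import *
for cam in("scene","top"):
  cv2.imwrite(f"pics/{cam}8.png",arm.capture(cam))
  for q in("lid_front","strap_hinge","strap_tip"):
    print(cam,q,[(np.round(d["position"],4).tolist(),round(d["conf"],2)) for d in arm.landmark_of(q,cam)][:2])
s=arm.read_state();print(s["time"],s["position"],s["ft_force"])
E
```

```text
scene lid_front [([0.576, -0.01, 0.1445], 0.88)]
scene strap_hinge [([0.5489, -0.0127, 0.1376], 0.9)]
scene strap_tip [([0.5835, -0.0091, 0.1816], 0.72), ([0.5369, -0.0133, 0.0001], 0.42)]
top lid_front [([0.5759, -0.0097, 0.1449], 0.62), ([0.5297, -0.0158, 0.008], 0.59)]
top strap_hinge [([0.5475, -0.0122, 0.1357], 0.53)]
top strap_tip [([0.589, -0.0132, 0.1846], 0.6), ([0.5421, -0.0124, 0.0015], 0.57)]
15.3667 [0.59216854 0.07025049 0.09701947] [-0.12240227 -0.13268872  0.09977942]
```

move_arm([
  [[-0.009, 0, 0.001, 0], [-0.008, 0, 0.002, 0], [-0.008, 0, 0.003, 0], [-0.008, 0, 0.004, 0], [-0.007, 0, 0.004, 0]],
])

```text
time: 15.78
position: [0.5516, 0.0671, 0.0835]
tool_rot: [[0.997, 0.076, -0.0], [0.076, -0.997, -0.0], [-0.0, 0.0, -1.0]]
ft_force: [0.4, -0.3, 2.4]
width: 0.0002
grip_force: 1.2
```

move_arm([
  [[-0.007, 0, 0.005, 0], [-0.006, 0, 0.005, 0], [-0.006, 0, 0.006, 0], [-0.006, 0, 0.006, 0], [0, 0, 0, 0]],
])

```text
time: 16.2
position: [0.5248, 0.0655, 0.0592]
tool_rot: [[0.997, 0.076, -0.005], [0.076, -0.997, 0.001], [-0.005, -0.001, -1.0]]
ft_force: [-0.6, 0.1, 0.5]
width: -0.0001
grip_force: 0.0
```

move_arm([
  [[-0.004, 0, 0.005, 0], [-0.003, 0, 0.005, 0], [-0.003, 0, 0.004, 0], [0, 0, 0, 0], [0, 0, 0, 0]],
])

```text
time: 16.62
position: [0.5173, 0.0645, 0.0471]
tool_rot: [[0.997, 0.076, -0.001], [0.076, -0.997, 0.0], [-0.001, -0.0, -1.0]]
ft_force: [0.2, -0.2, 1.4]
width: -0.0
grip_force: 0.0
```

move_arm([
  [[-0.001, 0, 0.003, 0], [0, 0, 0.002, 0], [0, 0, 0.001, 0], [0, 0, 0, 0], [0, 0, 0, 0]],
])

```text
time: 17.03
position: [0.5168, 0.0644, 0.0416]
tool_rot: [[0.997, 0.076, 0.0], [0.076, -0.997, 0.0], [0.0, -0.0, -1.0]]
ft_force: [0.6, -0.7, -0.4]
width: -0.0002
grip_force: 0.0
```

move_arm([
  [[0, 0, 0.001, 0], [0, 0, 0.001, 0], [0, 0, 0.001, 0]],
])

```text
time: 17.28
position: [0.5168, 0.0644, 0.0386]
tool_rot: [[0.997, 0.076, 0.0], [0.076, -0.997, -0.0], [0.0, 0.0, -1.0]]
ft_force: [-0.0, -0.3, 1.5]
width: -0.0004
grip_force: 0.3
```

move_arm([
  [[0, 0, 0.001, 0], [0, 0, 0.001, 0]],
])

```text
time: 17.45
position: [0.5167, 0.0644, 0.0365]
tool_rot: [[0.997, 0.076, -0.0], [0.076, -0.997, -0.0], [-0.0, -0.0, -1.0]]
ft_force: [-0.4, -0.2, 0.1]
width: -0.0001
grip_force: 0.2
```

```bash
python3 - <<'E'
from h import *
for cam in("scene","top"):
  cv2.imwrite(f"pics/{cam}9.png",arm.capture(cam))
  for q in("lid_front","strap_hinge","strap_tip"):
    print(cam,q,[(np.round(d["position"],4).tolist(),round(d["conf"],2)) for d in arm.landmark_of(q,cam)][:2])
s=arm.read_state();print(s["time"],s["position"],s["ft_force"])
E
```

```text
scene lid_front [([0.4799, -0.0201, 0.0384], 0.45)]
scene strap_hinge [([0.4804, -0.0207, 0.0356], 0.64)]
scene strap_tip [([0.4496, -0.0196, 0.089], 0.68), ([0.5911, -0.0092, 0.0305], 0.23)]
top lid_front [([0.4812, -0.0166, 0.0654], 0.88)]
top strap_hinge [([0.4785, -0.019, 0.0333], 0.49)]
top strap_tip [([0.4548, -0.0225, 0.0927], 0.59)]
17.85 [0.51677444 0.06441913 0.0366456 ] [-0.49625151 -0.36016325 -0.55935118]
```

move_arm([
  [[0, 0, 0.001, 0], [0, 0, 0.001, 0]],
])

```text
time: 18.02
position: [0.5169, 0.0644, 0.0352]
tool_rot: [[0.997, 0.076, -0.0], [0.076, -0.997, -0.0], [-0.0, 0.0, -1.0]]
ft_force: [-5.3, 0.1, 13.2]
width: 0.0002
grip_force: 6.3
```

move_arm([
  [[0, 0, 0.001, 0], [0, 0, 0, 0]],
])

```text
time: 18.18
position: [0.5169, 0.0644, 0.0352]
tool_rot: [[0.997, 0.076, -0.001], [0.076, -0.997, -0.0], [-0.001, 0.0, -1.0]]
ft_force: [-6.7, 0.5, 13.2]
width: 0.0
grip_force: 6.9
```

move_arm([
  [[0, 0, 0.001, 0], [0, 0, 0, 0]],
])

```text
time: 18.35
position: [0.5169, 0.0644, 0.0351]
tool_rot: [[0.997, 0.076, -0.002], [0.076, -0.997, -0.0], [-0.002, 0.0, -1.0]]
ft_force: [-9.7, -0.2, 22.0]
width: -0.0003
grip_force: 10.6
```

Lid is on its hard stop, which calibrates true tip z at about the reading + 29 mm. Now moving to the strap.

move_arm([
  [[0, 0, -0.015, 0], [0, 0, -0.018, 0], [-0.01, 0.02, 0, 0], [-0.01, 0.02, 0, 0], [-0.01, 0.02, 0, 0]],
])

```text
time: 18.77
position: [0.4913, 0.0018, 0.066]
tool_rot: [[0.997, 0.077, 0.001], [0.077, -0.997, -0.0], [0.001, 0.0, -1.0]]
ft_force: [-0.5, 0.1, 0.2]
width: 0.0
grip_force: 0.0
```

move_arm([
  [[-0.01, 0.02, 0, 0], [0, 0, 0, 0], [0, 0, 0, 0], [0, 0, 0, 0]],
])

```text
time: 19.1
position: [0.4831, -0.0182, 0.0656]
tool_rot: [[0.997, 0.075, 0.0], [0.075, -0.997, 0.0], [0.0, -0.0, -1.0]]
ft_force: [-0.6, 0.8, 0.3]
width: 0.0001
grip_force: 0.0
```

move_arm([
  [[0, 0, 0.009, 0], [0, 0, 0.009, 0], [-0.007, 0, 0, 0], [-0.007, 0, 0, 0], [-0.006, 0, 0, 0]],
])

```text
time: 19.52
position: [0.4619, -0.0195, 0.047]
tool_rot: [[0.997, 0.076, -0.001], [0.076, -0.997, 0.0], [-0.001, -0.0, -1.0]]
ft_force: [0.7, 0.9, -0.3]
width: -0.0002
grip_force: 0.5
```

move_arm([
  [[0, 0, 0.006, 0], [0, 0, 0.006, 0], [0, 0, 0.006, 0], [0, 0, 0, 0], [0, 0, 0, 0]],
])

```text
time: 19.93
position: [0.4629, -0.0198, 0.0292]
tool_rot: [[0.997, 0.076, -0.0], [0.076, -0.997, 0.0], [-0.0, -0.0, -1.0]]
ft_force: [0.8, -0.7, 0.3]
width: 0.0001
grip_force: 0.0
```

```bash
python3 - <<'E'
from h import *
for cam in("scene","top"):
  cv2.imwrite(f"pics/{cam}10.png",arm.capture(cam))
  for q in("lid_front","strap_hinge","strap_tip"):
    print(cam,q,[(np.round(d["position"],4).tolist(),round(d["conf"],2)) for d in arm.landmark_of(q,cam)][:2])
s=arm.read_state();print(s["time"],s["position"],s["ft_force"])
E
```

```text
scene lid_front [([0.4806, -0.0158, 0.0621], 0.64), ([0.5387, -0.0146, -0.0006], 0.18)]
scene strap_hinge [([0.4825, -0.0213, 0.0374], 0.58)]
scene strap_tip [([0.4274, -0.0252, 0.0743], 0.72), ([0.4358, -0.026, 0.0467], 0.34)]
top lid_front []
top strap_hinge []
top strap_tip []
20.3333 [ 0.46309817 -0.01989295  0.02971746] [ 0.55183095 -0.03651327  0.06515705]
```

move_arm([
  [[0, 0, 0.005, 0], [0, 0, 0.005, 0], [0, 0, 0.005, 0], [0, 0, 0.003, 0], [0, 0, 0, 0]],
])

```text
time: 20.75
position: [0.4621, -0.0196, 0.0105]
tool_rot: [[0.997, 0.076, -0.002], [0.076, -0.997, 0.001], [-0.002, -0.001, -1.0]]
ft_force: [-0.6, -1.3, -0.5]
width: -0.0002
grip_force: 0.0
```

move_arm([
  [[0, 0, 0.002, 0], [0, 0, 0.002, 0], [0, 0, 0.001, 0]],
])

```text
time: 21.0
position: [0.4629, -0.0199, 0.0064]
tool_rot: [[0.997, 0.076, -0.0], [0.076, -0.997, 0.0], [-0.0, -0.0, -1.0]]
ft_force: [-0.4, -0.0, 0.3]
width: 0.0
grip_force: 0.3
```

move_arm([
  [[0, 0, 0.001, 0], [0, 0, 0, 0]],
])

```text
time: 21.17
position: [0.4629, -0.0199, 0.0055]
tool_rot: [[0.997, 0.076, -0.0], [0.076, -0.997, 0.0], [-0.0, -0.0, -1.0]]
ft_force: [0.5, 0.3, 0.1]
width: -0.0002
grip_force: 0.0
```

move_arm([
  [[0, 0, 0.001, 0], [0, 0, 0, 0]],
])

```text
time: 21.33
position: [0.4631, -0.0199, 0.0048]
tool_rot: [[0.997, 0.076, 0.0], [0.076, -0.997, -0.0], [0.0, 0.0, -1.0]]
ft_force: [-0.0, -0.6, 2.0]
width: -0.0005
grip_force: 0.8
```

move_arm([
  [[0, 0, 0.001, 0], [0, 0, 0, 0]],
])

```text
time: 21.5
position: [0.4631, -0.0199, 0.0046]
tool_rot: [[0.997, 0.076, -0.001], [0.076, -0.997, 0.0], [-0.001, -0.0, -1.0]]
ft_force: [-4.9, 0.8, 10.5]
width: -0.0001
grip_force: 5.6
```

move_arm([
  [[0, 0, 0.001, 0], [0, 0, 0, 0]],
])

```text
time: 21.67
position: [0.4632, -0.0199, 0.0044]
tool_rot: [[0.997, 0.076, -0.002], [0.076, -0.997, 0.0], [-0.002, -0.0, -1.0]]
ft_force: [-8.9, 0.9, 20.3]
width: -0.0003
grip_force: 9.9
```

move_arm([
  [[0, 0, -0.01, 0], [0, 0, -0.03, 0], [0, 0, -0.035, 0], [0, 0, -0.035, 0], [0, 0, -0.035, 0]],
])

```text
time: 22.08
position: [0.4625, -0.0197, 0.1491]
tool_rot: [[0.997, 0.076, -0.0], [0.076, -0.997, 0.0], [-0.0, -0.0, -1.0]]
ft_force: [-0.2, -0.4, 0.7]
width: 0.0002
grip_force: 0.0
```

move_arm([
  [[0, 0.035, -0.02, 0], [0, 0.035, 0, 0], [0, 0.035, 0, 0], [0, 0.035, 0, 0], [0, 0.035, 0, 0]],
])

```text
time: 22.5
position: [0.4761, -0.196, 0.168]
tool_rot: [[0.997, 0.076, 0.001], [0.076, -0.997, -0.001], [0.001, 0.001, -1.0]]
ft_force: [0.7, 0.1, 0.2]
width: 0.0003
grip_force: 0.0
```

```bash
python3 - <<'E'
from h import *
for cam in("scene","top"):
  im=arm.capture(cam);cv2.imwrite(f"pics/{cam}11.png",im)
  if cam=="scene":cv2.imwrite("pics/f.png",cv2.resize(im[150:320,190:400],(735,595),interpolation=cv2.INTER_CUBIC))
  for q in("lid_front","strap_hinge","strap_tip","staple_top","masking_tape","dropper_bottle"):
    print(cam,q,[(np.round(d["position"],4).tolist(),round(d["conf"],2)) for d in arm.landmark_of(q,cam)][:2])
s=arm.read_state();print(s["time"],s["position"],s["ft_force"])
E
```

```text
scene lid_front []
scene strap_hinge [([0.4805, -0.0187, 0.0359], 0.66), ([0.5401, -0.0141, -0.0003], 0.62)]
scene strap_tip [([0.4151, -0.0255, 0.0322], 0.71), ([0.4837, -0.0188, 0.0632], 0.42)]
scene staple_top [([0.4345, -0.0223, 0.0444], 0.83)]
scene masking_tape []
scene dropper_bottle [([0.4715, -0.4062, -0.0], 0.85)]
top lid_front [([0.4821, -0.0176, 0.0626], 0.62)]
top strap_hinge [([0.4804, -0.018, 0.0305], 0.61)]
top strap_tip [([0.4175, -0.0277, 0.0329], 0.76)]
top staple_top [([0.4361, -0.0221, 0.0453], 0.73)]
top masking_tape []
top dropper_bottle [([0.4752, -0.4011, -0.0022], 0.48)]
23.2 [ 0.47626245 -0.19397534  0.16764419] [-0.59124969  0.66337662 -0.06899875]
```

View pics/f.png

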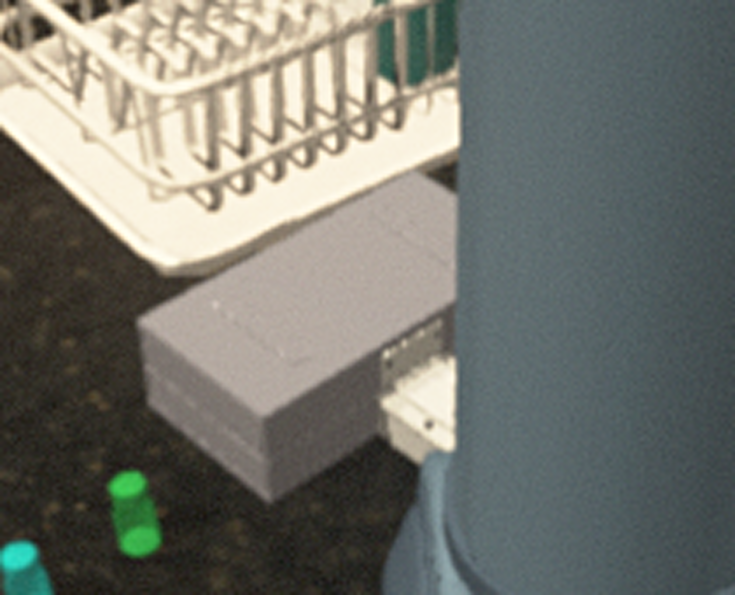

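The lid is closed with its seam shut at (200,430). The strap tip reads z ≈ 0.032 on the ledge with the staple standing through it, and the arm is clear.

```bash
python3 -c "
from workcell import arm
print(arm.close_job())"
```

```text
the job is handed in; nothing more can be done
None
```

I stood the amber vial in the middle well, closed the lid onto its hard stop and pressed the strap flat over the staple. The arm was clear when I handed the job in at about 23 s; no verdict came back, and I didn't re-measure the tape roll at the end because the arm hid it.

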